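# Latch the organiser's tilt-out bin shut

### The arm

A 6-joint arm with a two-finger parallel gripper is mounted at the origin on the work surface. World frame = base frame: x ahead of the robot, y to its left, z up, the work surface at z = 0. Lengths are in m, angles in degrees, forces in N, time in s.
With the tool pointing down it reaches from about 0.4 to 0.825 m from the base axis. Payload 7 kg.
Tool frame: the origin (TCP) lies at the very end of the fingers, on their centre line; the grasp point (between the pads) lies 19 mm behind it; z points along the fingers, y is the line along which they close (so a half turn about z gives the same grasp; the last joint's range is limited). The gripper opens to 85 mm and grips with 20 to 120 N. Pads are 22 mm wide; open, the fingers measure 114 mm over their backs; the gripper's body (76 mm by 85 mm) begins 54 mm behind the grasp point. The pads swing forward as they close: fully open they stand 13 mm farther back than shut.
Start: joints at [82.225, 20.546, 0.682, 0, -70.136, -16.507], TCP at [0.278, 0.615, 0.231] pointing down, gripper open.
Joint ranges: [-176.03, 176.03], [-82.01, 121.73], [-58.28, 71.71], [-173.87, 95.51], [-174.79, -0.11], [-173.66, 173.66]. Speed limits (degrees/s): [136.94, 136.94, 172.46, 180, 180, 180].

### API

Orientations are given as a 3x3 rotation matrix whose columns are the frame's x, y, z axes.
In Python, from cell import env gives the robot as it stands.
- The arm moves only by the shell command python3 -m creep 'ROWS' [OPENING]. ROWS is JSON, a list of rows, each an object of numbers: "tx", "ty", "tz": the shift along the tool's x, y, z as a fraction of full scale; "roll": the turn about the tool's z as a fraction of full scale. A call has 1 to 10 rows; each row shifts and turns the commanded pose from where the row before left it, along the tool's axes as they then stand; what a row does not reach is not made up. Full scale, the value 1, is 25 cm for a shift and 90 degrees for a turn. A row lasts 1/8 s, in which the tool goes at most 62.5 mm and 10.7 degrees, less where a joint would pass 70% of its speed; a pose out of reach is approached as far as the arm can. A call with a number of a shift or a turn outside -1 to 1 is refused whole. A call with a gripper value outside its range is refused whole. OPENING is the closure, from 0 (fully open) to 1 (shut), set as the call begins (- or left out, the last holds). The fingers move at their own pace and stop on an object; the grip force is fixed at half the most. Time passes only in rows, so rows that do not move let the fingers close. It gives the time, the measured TCP pose, the force, the opening and the grip force at its end, in the units of the state.
- env.read_state(): the state, without advancing time (a new reading comes with each control period).
- env.get_image(name): name is "scene" or "top" or "wrist"; returns a dict with "image" (384x512x3 uint8, red, green, blue), "vfov" (degrees; the focal length in pixels is half the picture's height over the tangent of half this angle, whatever the lens; pixels are square), "cx", "cy" (the principal point, pixels), "D" ([k1, k2, p1, p2, k3] as OpenCV has them; the pictures are not rectified), "R" (3x3) and "t" (3): a world point X has camera coordinates R X + t; the wrist camera has in their place "hand_eye" (4x4, takes a point from camera to tool coordinates, whose origin is the TCP and whose axes are the flange's). Camera axes: x right, y down, z forward; pixel columns grow to the right and rows downward; lengths in m; the calibration is good to about 2 mm. A picture is of the moment at which its call begins: read the wrist's pose just before it. There is no depth.
- env.close_job(): hands the job in; it is judged then, once.
The state is a dict: "time_s": time; "q": joint angles; "dq": joint speeds; "effort": joint torques, N m; "tool_pos": TCP position; "eef_rot": TCP orientation; "ft_force": force on the tool from outside, world axes, zero at the start; "torque": the same for the moment, N m; "gripper_width": finger opening in m; "grip_force": force on a finger pad.
Only numpy, scipy, OpenCV 4.12 (cv2) and the standard library are available. Lean on these libraries where they do the work, as an engineer would, in place of code of your own. Each camera call takes 0.05 s, during which the arm holds its last target. There are 200 camera calls.

### The job

The wide middle bin of the green organiser has been left tilted out. Push it up until it rests against its rubber seal, then swing the wire loop of the toggle latch forward and down so that it hooks over the keeper on the bin, and press the latch lever back and all the way down so that it snaps flat and pulls the bin tight. Leave the tools and the jar beside it where they are.

Things in the scene. Friction and masses are not known exactly. Their poses are not given: they have to be found in the camera images.
- organiser: green plastic organiser fixed on the shelf, 140 (x) x 300 (y) x 120 mm high, flat top deck. Origin: centre of its underside; x points from its open front to its back, y across, z up; its place and yaw vary. In its front: two narrow bins moulded shut and, in the middle, a 112 mm wide one that tilts out. On the middle of the deck stands the steel toggle latch
- bin (a joint): tilt (rad) of the middle bin about a hinge along its foot at organiser x = -73, z = 15 mm: 0 = fully home (front upright), grows as its top tilts out to organiser -x, up to 0.6. Friction (0.12 N m) holds it where left. Below about 0.07 it presses on a sprung rubber seal that pushes it back out to about 0.07 when let go (some 12 N at its top to push it home); only the latch keeps it home
- lever_pivot (a point): pivot of the latch lever, axis along organiser y, at organiser x = -35, y = 0, z = 134 mm (14 mm above the deck), between two cheeks 28 mm apart overall and 22 mm high above the deck
- ledge_edge (a point): middle of the front edge of the pull ledge (70 mm wide, 4 mm thick, 23 mm deep) along the top of the bin's 6 mm thick front; 26 mm in front of and 111 mm above the hinge when the bin is home: the place to push the bin shut, towards organiser +x
- keeper (a point): the keeper: a steel hook 20 mm wide at the back of the pull ledge, post 4 mm thick, 12 mm high above the ledge, its 4 mm thick top lip overhanging 4 mm to the front. This point: front face of the post, 4 mm above the ledge; axes as the bin's (x back, z up when home). The loop's crossbar belongs in the 8 mm high slot in front of the post, under the lip
- latch_lever (a joint): angle (rad) of the lever, a steel bar 62 mm long from pivot to tip, 20 wide, 4 thick: 0 = flat back over the deck, to organiser +x (closed), pi/2 = upright, up to 2.0 = leaning forward. Starts at 1.78 to 1.95, where the loop can reach over the keeper; friction (0.06 N m) holds it. With the loop hooked it takes 2 to 6 N near the tip to press down; just before flat it goes over centre and stays
- lever_tip (a point): free end of the lever, on its rounded tip bar (8 mm thick), 62 mm from the pivot
- latch_loop (a joint): angle (rad) of the wire loop relative to the lever. This minus joint latch_lever is the loop's lean: 0 = level, pointing to the organiser's front (-x), pi/2 = straight up, negative = sloping down to the front. It starts about upright, held by slight friction; tipped more than about 0.4 rad from upright it swings down by its own weight
- loop_pin (a point): the pin on which the loop turns, on the lever 22 mm from the lever's pivot
- loop_bar (a point): middle of the loop's crossbar, 65 mm from the loop pin. The loop is of 5 mm steel wire, 36 mm between the centres of its two arms, which straddle the lever (the loop is longer than the lever and passes around it). Hooked, this point lies 0 to 20 mm in front of point keeper, at its height
- tab_end (a point): outer end of the grey plastic tab on the crossbar, 18 mm wide (along organiser y), 6 mm thick, running 26 mm beyond the crossbar: the place to pinch or push the loop
- tire_lever: bystander: orange plastic tire lever, 130 mm long, 8 mm thick, lying flat; origin under its middle
- valve_wrench: bystander: chrome valve wrench with a T handle, 110 mm long, lying flat; origin under its middle
- jar: bystander: small glass jar with a metal lid, 52 mm across, 62 mm high; origin under its centre
- roller_tool: bystander: black rubber roller tool, 150 mm long, lying; origin under its middle

How it is judged (in metres and radians):
On the way, in this order (a step that is already met when the one before it is completed fails the run):
1. the middle bin is pushed up to its seal (joint bin under 0.12 rad), loop not yet hooked (value of joint bin below 0.12 rad and not (x of loop_bar in the frame of keeper between -0.022 and 0 m and z of loop_bar in the frame of keeper between -0.008 and 0.004 m)), for 0.2 s.
2. the loop's crossbar is over the keeper, in front of its post and under its lip, while the lever is still up (above 1.0 rad) (x of loop_bar in the frame of keeper between -0.022 and 0 m and z of loop_bar in the frame of keeper between -0.008 and 0.004 m and value of joint latch_lever above 1 rad), for 0.2 s.
At the end, for the whole second after the job is handed in: The lever lies flat (within 0.08 rad), the loop's crossbar is hooked on the keeper (0 to 22 mm in front of its post, under the lip), and the bin is pulled home (joint bin under 0.035 rad), all at rest (value of joint latch_lever below 0.08 rad and value of joint bin below 0.035 rad and x of loop_bar in the frame of keeper between -0.022 and 0 m and z of loop_bar in the frame of keeper between -0.008 and 0.004 m and velocity of joint bin between -0.05 and 0.05 rad/s and velocity of joint latch_lever between -0.1 and 0.1 rad/s); the robot touches nothing.
It fails at once if the tire lever is moved more than 30 mm (distance of tire_lever from where it was at the start of the episode above 0.03 m).
It fails at once if the valve wrench is moved more than 30 mm (distance of valve_wrench from where it was at the start of the episode above 0.03 m).
It fails at once if the jar is moved more than 30 mm (distance of jar from where it was at the start of the episode above 0.03 m).
It fails at once if the roller tool is moved more than 30 mm (distance of roller_tool from where it was at the start of the episode above 0.03 m).
It also fails if it takes over 53 s, if anything falls off the work surface, if the arm or the gripper's body presses on something with over 40 N, if the wrist force passes 120 N, or if a joint passes its speed limit or range.

## Working session

There is one attempt and no reset: what is moved stays moved. The work goes in short steps, Python scripts to look and compute and a shell command to move; the robot and the scene stay as the last step left them, time stands still between calls to the robot, and variables do not carry over. Pictures are saved under pics/ and viewed, at most 12 in all, crops included, and the job is handed in when it is done.

```bash
mkdir -p pics; ls
cat > h.py <<'E'
import numpy as np, cv2, pickle
from cell import env
def snap(n,tag):
    s=env.read_state(); d=env.get_image(n); d['s']=s
    cv2.imwrite(f'pics/{tag}.png',cv2.cvtColor(d['image'],cv2.COLOR_RGB2BGR))
    pickle.dump(d,open(f'pics/{tag}.pkl','wb')); return d
def load(tag): return pickle.load(open(f'pics/{tag}.pkl','rb'))
def cam(d):
    f=192/np.tan(np.radians(d['vfov'])/2)
    K=np.array([[f,0,d['cx']],[0,f,d['cy']],[0,0,1.]])
    if 'R' in d and d['R'] is not None: R,t=np.array(d['R']),np.array(d['t'])
    else:
        H=np.array(d['hand_eye']);T=np.eye(4);T[:3,:3]=d['s']['eef_rot'];T[:3,3]=d['s']['tool_pos']
        M=np.linalg.inv(T@H);R,t=M[:3,:3],M[:3,3]
    return K,np.array(d['D'],float),R,t
def proj(d,X):
    K,D,R,t=cam(d);return cv2.projectPoints(np.array(X,float).reshape(-1,1,3),cv2.Rodrigues(R)[0],t,K,D)[0].reshape(-1,2)
def tri(obs):
    A=[];b=[]
    for d,p in obs:
        K,D,R,t=cam(d);u=cv2.undistortPoints(np.array([[p]],float),K,D).ravel()
        for i in (0,1):
            A.append(R[i]-u[i]*R[2]);b.append(u[i]*t[2]-t[i])
    return np.linalg.lstsq(np.array(A),np.array(b),rcond=None)[0]
def onz(d,p,z):
    K,D,R,t=cam(d);u=cv2.undistortPoints(np.array([[p]],float),K,D).ravel()
    r=R.T@np.array([u[0],u[1],1]);c=-R.T@t;return c+r*(z-c[2])/r[2]
E
python3 - <<'E'
from h import *
a=snap('scene','s0');b=snap('top','t0');w=snap('wrist','w0')
im=[cv2.imread(f'pics/{k}0.png') for k in 'stw']
c=np.vstack([np.hstack(im[:2]),np.hstack([im[2],np.zeros_like(im[2])])])
cv2.imwrite('pics/all0.png',cv2.resize(c,(800,600)))
for d in(a,b):
    K,D,R,t=cam(d);print(d['vfov'],-R.T@t,R[2])
s=env.read_state();print(s)
E
```

```text
pics
46.01599588168662 [0.99212131 0.52625735 1.16524784] [-0.31969515 -0.40356543 -0.85728056]
48.06235445244022 [0.41146409 0.07339934 1.06791294] [ 1.82567804e-01 -6.29221151e-04 -9.83193064e-01]
{'time_s': 0.15, 'q': array([ 8.22245258e+01,  2.05832912e+01,  6.45500849e-01, -1.39047909e-02,
       -7.01349125e+01, -1.65076515e+01]), 'dq': array([ 0.06154181, -0.09467437,  0.08950746,  0.08180415,  0.00927441,
       -0.08801814]), 'effort': array([ 1.55251332e-04, -5.83872664e+01,  2.93649065e+01,  6.94043934e+00,
       -4.28040919e-03,  1.23509608e-06]), 'tool_pos': array([0.27746238, 0.61494315, 0.23056423]), 'eef_rot': array([[ 9.11490485e-01, -4.11320967e-01, -3.97815553e-04],
       [-4.11321135e-01, -9.11489671e-01, -1.22634817e-03],
       [ 1.41817946e-04,  1.28143463e-03, -9.99999169e-01]]), 'ft_force': array([ 0.33781855, -0.27400602,  0.71462476]), 'torque': array([-0.00238657, -0.01919718, -0.03585914]), 'grip_force': 0.0, 'gripper_width': 0.08514207456828977}
```

View pics/all0.png

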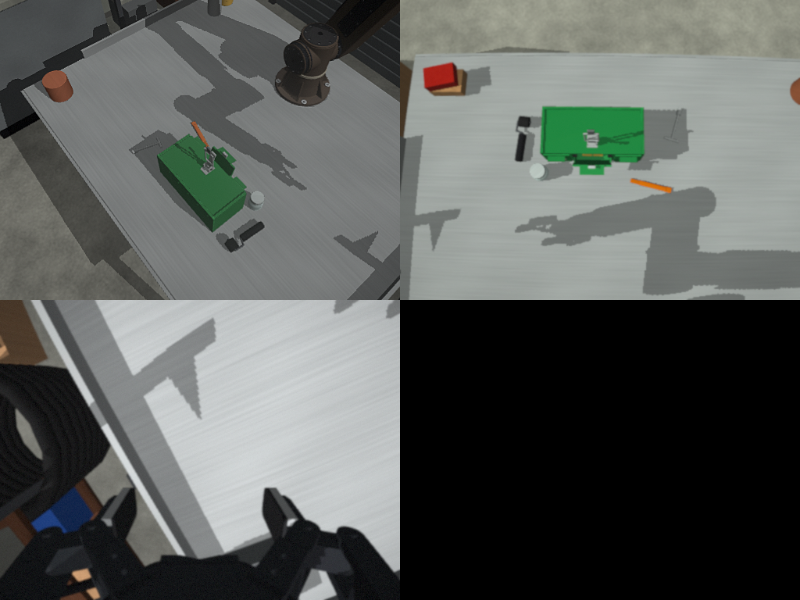

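Run:
```python
import cv2,numpy as np
s=cv2.imread('pics/s0.png')[150:300,200:320];t=cv2.imread('pics/t0.png')[130:230,175:315]
c=np.zeros((600,800,3),np.uint8)
a=cv2.resize(s,None,fx=3.2,fy=3.2,interpolation=2);b=cv2.resize(t,None,fx=2.9,fy=2.9,interpolation=2)
a=cv2.resize(s,None,fx=3,fy=3,interpolation=2);c[:450,:360]=a
b=cv2.resize(t,None,fx=3,fy=3,interpolation=2);c[:300,370:790]=b
cv2.imwrite('pics/c0.png',c)
```

```text
(no output)
```

View pics/c0.png

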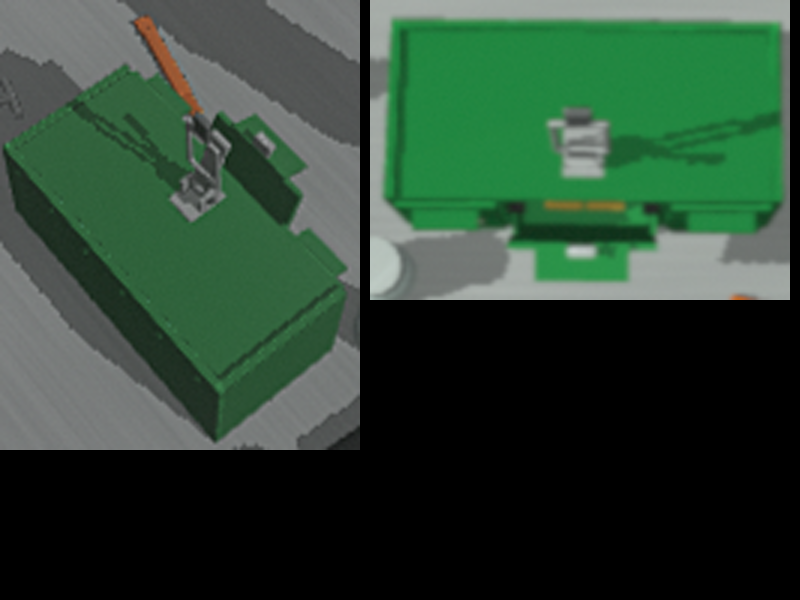

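```bash
cat >> h.py <<'E'
def W(o,P):
    c,s=np.cos(o[2]),np.sin(o[2]);P=np.atleast_2d(P)/1000.
    return np.c_[o[0]+c*P[:,0]-s*P[:,1],o[1]+s*P[:,0]+c*P[:,1],P[:,2]]
def O(o,X):
    c,s=np.cos(o[2]),np.sin(o[2]);d=np.atleast_2d(X)-[o[0],o[1],0]
    return 1000*np.c_[c*d[:,0]+s*d[:,1],-s*d[:,0]+c*d[:,1],d[:,2]]
E
python3 - <<'E'
from h import *
from scipy.optimize import least_squares
s,t=load('s0'),load('t0')
C=lambda L:np.array([[175+(u-370)/3,130+v/3] for u,v in L])
S=lambda L:np.array([[200+u/3,150+v/3] for u,v in L])
tp=C([(393,22),(781,23),(782,200),(386,202)]);sp=S([(218,382),(5,148),(128,66),(345,292)])
for i in range(4):print(tri([(s,sp[i]),(t,tp[i])]))
P=np.array([[70,150,120],[70,-150,120],[-70,-150,120],[-70,150,120]])
f=lambda o:np.r_[(proj(s,W(o,P))-sp).ravel(),(proj(t,W(o,P))-tp).ravel()]
r=least_squares(f,[.65,.1,0]);print(r.x,r.fun.round(1));o=r.x
np.save('o.npy',o)
k=tri([(s,S([(265,142)])[0]),(t,C([(581,252)])[0])]);print('keeper',k,O(o,k))
k=tri([(s,S([(203,113)])[0]),(t,C([(577,113)])[0])]);print('tab',k,O(o,k))
k=tri([(s,S([(305,165)])[0]),(t,C([(537,280)])[0])]);print('ledge corner+y',k,O(o,k))
k=tri([(s,S([(241,114)])[0]),(t,C([(629,280)])[0])]);print('ledge corner-y',k,O(o,k))
for n,d in(('s',s),('t',t)):
  im=cv2.imread(f'pics/{n}0.png');
print(W(o,[[-35,0,134],[-73,0,15],[-99,0,126]]))
E
```

```text
[0.71862189 0.25142579 0.12860539]
[ 0.72279863 -0.04294452  0.11649434]
[ 0.58373109 -0.04152544  0.11814609]
[0.58117706 0.25373019 0.11436404]
[0.65165072 0.10520941 0.00561415] [ 1.3  3.3 -0.6 -1.2 -0.8 -1.6  1.2 -0.6 -0.2 -0.4  0.6 -0.1  1.4  0.7
 -0.4 -0.7]
keeper [0.54277946 0.10616746 0.12818316] [[-108.86416915    1.56925754  128.18315634]]
tab [0.61674191 0.10572717 0.25234138] [[-34.90535549   0.7137335  252.34137585]]
ledge corner+y [0.52359594 0.1394258  0.11093446] [[-127.86066484   34.93476524  110.93445803]]
ledge corner-y [0.52830844 0.0663707  0.10834943] [[-123.5583857   -38.14563676  108.34943019]]
[[0.61665127 0.10501291 0.134     ]
 [0.57865187 0.10479958 0.015     ]
 [0.55265228 0.10465361 0.126     ]]
```

```bash
python3 -m creep '[{"roll":-0.09},{"roll":-0.09},{"roll":-0.09},{"tx":0.067,"ty":0.17},{"tx":0.067,"ty":0.17},{"tx":0.067,"ty":0.17},{"tx":0.067,"ty":0.17},{"tx":0.067,"ty":0.17},{"tx":0.067,"ty":0.17},{"tx":0}]' 1
```

```text
invalid input at $[0]: expected keys tx, ty, tz, roll
```

```bash
python3 -m creep '[{"tx":0,"ty":0,"tz":0,"roll":-0.09},{"tx":0,"ty":0,"tz":0,"roll":-0.09},{"tx":0,"ty":0,"tz":0,"roll":-0.09},{"tx":0.067,"ty":0.17,"tz":0,"roll":0},{"tx":0.067,"ty":0.17,"tz":0,"roll":0},{"tx":0.067,"ty":0.17,"tz":0,"roll":0},{"tx":0.067,"ty":0.17,"tz":0,"roll":0},{"tx":0.067,"ty":0.17,"tz":0,"roll":0},{"tx":0.067,"ty":0.17,"tz":0,"roll":0},{"tx":0,"ty":0,"tz":0,"roll":0}]' 1
```

```text
time_s: 1.4
tool_pos: [0.3787, 0.3578, 0.2316]
eef_rot: [[1.0, -0.002, -0.0], [-0.002, -1.0, 0.0], [-0.0, -0.0, -1.0]]
ft_force: [0.5, -0.2, 0.2]
gripper_width: 0.0002
grip_force: 0.0
```

```bash
python3 -m creep '[{"tx":0.064,"ty":0.169,"tz":0,"roll":0},{"tx":0.064,"ty":0.169,"tz":0,"roll":0},{"tx":0.064,"ty":0.169,"tz":0,"roll":0},{"tx":0.064,"ty":0.169,"tz":0,"roll":0},{"tx":0.064,"ty":0.169,"tz":0,"roll":0},{"tx":0.064,"ty":0.169,"tz":0,"roll":0},{"tx":0,"ty":0,"tz":0.175,"roll":0},{"tx":0,"ty":0,"tz":0.175,"roll":0},{"tx":0,"ty":0,"tz":0.175,"roll":0},{"tx":0,"ty":0,"tz":0,"roll":0}]'
python3 - <<'E'
from h import *
d=snap('wrist','w1');s=snap('scene','s1')
c=np.hstack([cv2.imread('pics/w1.png'),cv2.resize(cv2.imread('pics/s1.png')[130:290,190:340],(360,384))])
cv2.imwrite('pics/c1.png',cv2.resize(c,(800,352)))
E
```

```text
time_s: 2.65
tool_pos: [0.4723, 0.106, 0.0974]
eef_rot: [[1.0, 0.0, -0.006], [0.0, -1.0, -0.004], [-0.006, 0.004, -1.0]]
ft_force: [-0.2, 0.5, 0.2]
gripper_width: 0.0004
grip_force: 0.0
```

View pics/c1.png

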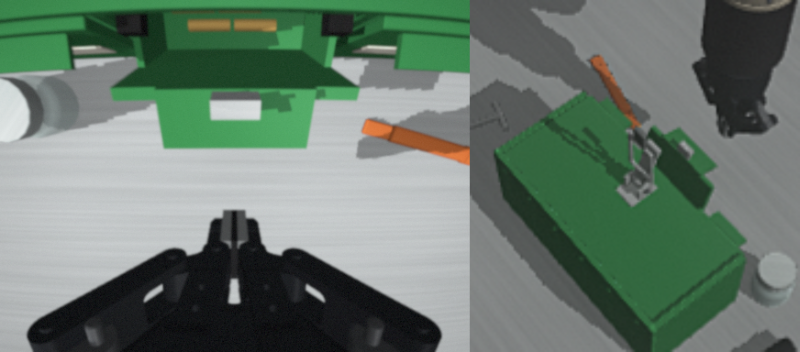

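```bash
python3 -m creep '[{"tx":0.05,"ty":0,"tz":0,"roll":0},{"tx":0.05,"ty":0,"tz":0,"roll":0},{"tx":0.03,"ty":0,"tz":0,"roll":0},{"tx":0.03,"ty":0,"tz":0,"roll":0},{"tx":0.03,"ty":0,"tz":0,"roll":0},{"tx":0.03,"ty":0,"tz":0,"roll":0},{"tx":0.02,"ty":0,"tz":0,"roll":0},{"tx":0,"ty":0,"tz":0,"roll":0}]'
```

```text
time_s: 3.75
tool_pos: [0.5348, 0.1069, 0.1]
eef_rot: [[1.0, 0.0, 0.001], [0.0, -1.0, 0.0], [0.001, -0.0, -1.0]]
ft_force: [-0.1, 0.6, -1.1]
gripper_width: -0.0003
grip_force: 0.0
```

```bash
Z='"ty":0,"tz":0,"roll":0'; python3 -m creep '[{"tx":0.02,"ty":0,"tz":0,"roll":0},{"tx":0,"ty":0,"tz":0,"roll":0}]' | sed -n '1,2p;4p'; python3 -m creep '[{"tx":0.012,"ty":0,"tz":0,"roll":0},{"tx":0,"ty":0,"tz":0,"roll":0}]'| sed -n '1,2p;4p'
python3 - <<'E'
from h import *
d=snap('wrist','w2');s=snap('scene','s2');o=np.load('o.npy')
c=np.hstack([cv2.imread('pics/w2.png'),cv2.resize(cv2.imread('pics/s2.png')[130:290,190:340],(360,384))])
cv2.imwrite('pics/c2.png',cv2.resize(c,(800,352)))
E
```

```text
time_s: 4.0
tool_pos: [0.5385, 0.1066, 0.1]
ft_force: [-5.0, -0.2, 3.8]
time_s: 4.25
tool_pos: [0.5407, 0.1065, 0.1]
ft_force: [-8.3, 1.1, 5.1]
```

View pics/c2.png

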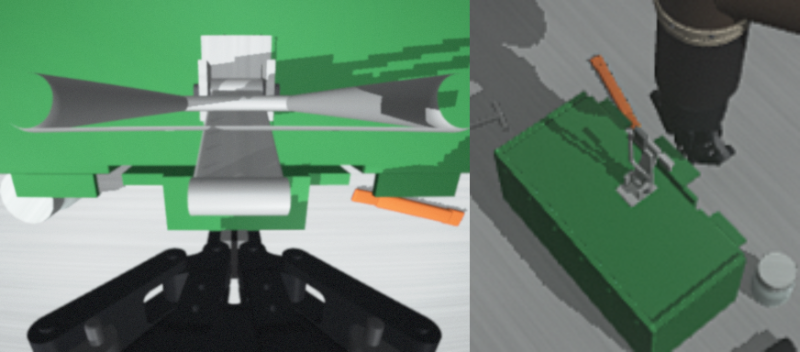

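```bash
python3 -m creep '[{"tx":-0.06,"ty":0,"tz":0,"roll":0},{"tx":-0.06,"ty":0,"tz":0,"roll":0},{"tx":0,"ty":0,"tz":-0.19,"roll":0},{"tx":0,"ty":0,"tz":-0.19,"roll":0},{"tx":0,"ty":0,"tz":-0.19,"roll":0},{"tx":0,"ty":0,"tz":-0.19,"roll":0},{"tx":0,"ty":0,"tz":0,"roll":0}]'
python3 - <<'E'
from h import *
d=snap('wrist','w3');s=snap('scene','s3');t=snap('top','t3')
c=np.hstack([cv2.resize(cv2.imread('pics/w3.png'),(400,300)),cv2.resize(cv2.imread('pics/s3.png')[160:280,220:340],(300,300),interpolation=2)])
cv2.imwrite('pics/c3.png',c)
E
```

```text
time_s: 5.22
tool_pos: [0.5134, 0.1076, 0.2944]
eef_rot: [[1.0, 0.001, 0.008], [0.001, -1.0, 0.004], [0.008, -0.004, -1.0]]
ft_force: [-0.7, -0.2, -0.7]
gripper_width: 0.0002
grip_force: 0.0
```

View pics/c3.png

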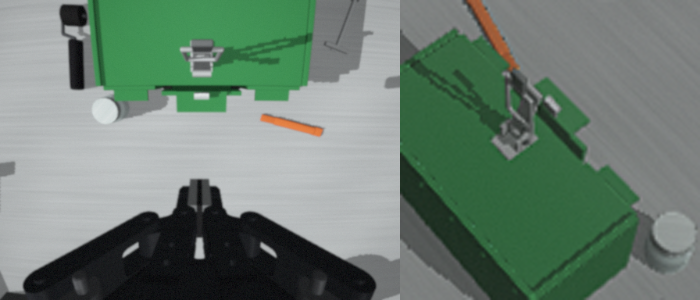

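```bash
python3 - <<'E'
from h import *
d=load('w3');o=np.load('o.npy')
# ledge front edge at bin~0.07: z .126
for p in((177,111),(226,111)):print(O(o,onz(d,np.array(p)*1.28,.124)))
E
python3 -m creep '[{"tx":0.155,"ty":0.004,"tz":0,"roll":0},{"tx":0.155,"ty":0.004,"tz":0,"roll":0},{"tx":0.155,"ty":0,"tz":0,"roll":0},{"tx":0.155,"ty":0,"tz":0,"roll":0},{"tx":0,"ty":0,"tz":0.11,"roll":0},{"tx":0,"ty":0,"tz":0.11,"roll":0},{"tx":0,"ty":0,"tz":0,"roll":0}]'
```

```text
[[-102.60259197   35.53427796  124.        ]]
[[-102.83573164  -34.17235059  124.        ]]
time_s: 6.25
tool_pos: [0.6653, 0.1043, 0.2309]
eef_rot: [[1.0, -0.0, -0.007], [-0.0, -1.0, -0.002], [-0.007, 0.002, -1.0]]
ft_force: [-0.0, 0.2, -0.6]
gripper_width: 0.0003
grip_force: 0.0
```

```bash
python3 -m creep '[{"tx":-0.08,"ty":0,"tz":0,"roll":0},{"tx":-0.05,"ty":0,"tz":0,"roll":0},{"tx":-0.05,"ty":0,"tz":0,"roll":0},{"tx":-0.05,"ty":0,"tz":0,"roll":0},{"tx":-0.05,"ty":0,"tz":0,"roll":0},{"tx":-0.05,"ty":0,"tz":0,"roll":0},{"tx":-0.05,"ty":0,"tz":0,"roll":0},{"tx":0,"ty":0,"tz":0,"roll":0},{"tx":0,"ty":0,"tz":0,"roll":0}]'
python3 - <<'E'
from h import *
d=snap('wrist','w4');s=snap('scene','s4')
c=np.hstack([cv2.resize(cv2.imread('pics/w4.png'),(400,300)),cv2.resize(cv2.imread('pics/s4.png')[160:280,220:340],(300,300),interpolation=2)])
cv2.imwrite('pics/c4.png',c)
E
```

```text
time_s: 7.38
tool_pos: [0.5725, 0.1049, 0.2352]
eef_rot: [[1.0, 0.0, 0.0], [0.0, -1.0, 0.0], [0.0, -0.0, -1.0]]
ft_force: [0.6, -0.1, 1.0]
gripper_width: -0.0002
grip_force: 0.0
```

View pics/c4.png

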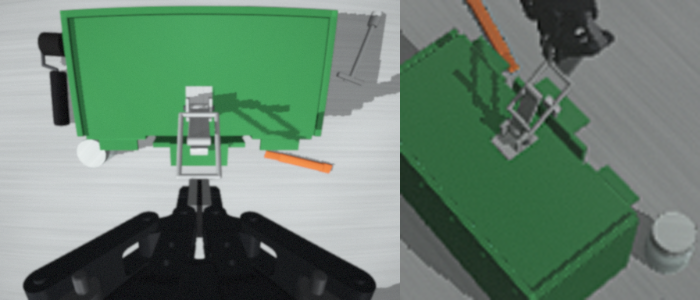

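```bash
python3 -m creep '[{"tx":-0.04,"ty":0,"tz":0,"roll":0},{"tx":-0.04,"ty":0,"tz":0,"roll":0},{"tx":-0.05,"ty":0,"tz":0,"roll":0},{"tx":-0.05,"ty":0,"tz":0,"roll":0},{"tx":-0.05,"ty":0,"tz":0,"roll":0},{"tx":0,"ty":0,"tz":0,"roll":0},{"tx":0,"ty":0,"tz":0,"roll":0},{"tx":0,"ty":0,"tz":0,"roll":0}]'
python3 - <<'E'
from h import *
d=snap('wrist','w5');s=snap('scene','s5')
c=np.hstack([cv2.resize(cv2.imread('pics/w5.png')[60:260,150:350],(500,500),interpolation=2),cv2.resize(cv2.imread('pics/s5.png')[160:280,220:340],(300,300),interpolation=2)]) if 0 else None
c=np.zeros((500,800,3),np.uint8);c[:,:500]=cv2.resize(cv2.imread('pics/w5.png')[60:260,150:350],(500,500),interpolation=2);c[:300,500:]=cv2.resize(cv2.imread('pics/s5.png')[160:280,220:340],(300,300),interpolation=2)
cv2.imwrite('pics/c5.png',c)
E
```

```text
time_s: 8.48
tool_pos: [0.5151, 0.1049, 0.235]
eef_rot: [[1.0, 0.0, -0.0], [0.0, -1.0, -0.0], [-0.0, 0.0, -1.0]]
ft_force: [-0.7, -0.3, -0.6]
gripper_width: 0.0
grip_force: 0.0
```

View pics/c5.png

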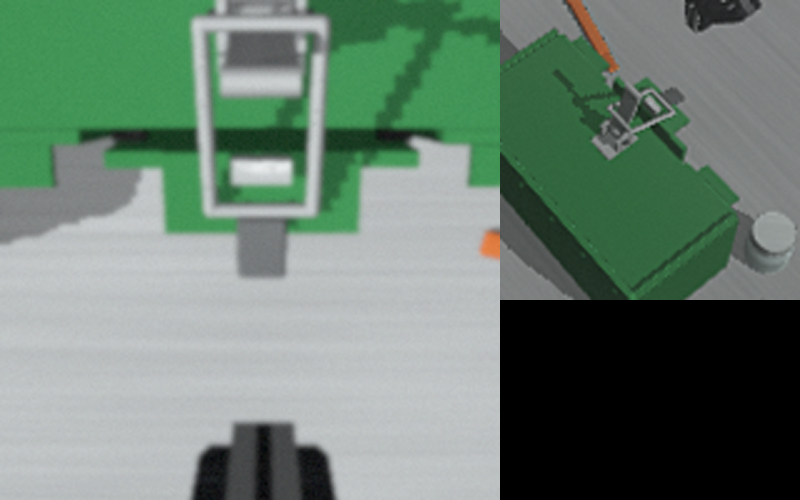

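Run:
```python
from h import *
d=load('w5');s=load('s5');o=np.load('o.npy')
w=lambda u,v:(150+u/2.5,60+v/2.5)
S=lambda u,v:(220+(u-500)/2.5,160+v/2.5)
print('bar tri',O(o,tri([(d,w(262,211)),(s,S(657,99))])))
for z in(.125,.13,.135,.14):print(z,'bar',O(o,onz(d,w(262,211),z)),'width',np.linalg.norm(onz(d,w(208,211),z)-onz(d,w(317,211),z)))
print('ledge',O(o,onz(d,w(262,232),.126)))
print('keeper top front',O(o,onz(d,w(262,184),.137)),'back',O(o,onz(d,w(262,159),.138)))
for z in(.18,.185,.19,.195):print(z,'tip',O(o,onz(d,w(260,82),z)))
# model: lean and lever angle
for a in(1.75,1.85,1.95):
  p=np.array([-35+22*np.cos(a),0,134+22*np.sin(a)])
  print(a,proj(d,W(o,[[-35+58*np.cos(a),0,134+58*np.sin(a)]])),[ (zb,round(p[0]-np.sqrt(65**2-(p[2]-zb)**2),1), proj(d,W(o,[[p[0]-np.sqrt(65**2-(p[2]-zb)**2),0,zb]])).round(1).tolist()) for zb in(126,130,135,140)])
print(w(260,82),w(262,211))
```

```text
bar tri [[-92.75799809  -0.57533102 132.25371836]]
0.125 bar [[-95.85239796   0.75193703 125.        ]] width 0.0391368937962907
0.13 bar [[-95.0970478    0.74372241 130.        ]] width 0.03836114695231928
0.135 bar [[-94.34169764   0.7355078  135.        ]] width 0.03758540010834785
0.14 bar [[-93.58634748   0.72729318 140.        ]] width 0.036809653264376414
ledge [[-103.28763049    0.78837653  126.        ]]
keeper top front [[-84.88297027   0.68627769 137.        ]] back [[-76.48779267   0.6432898  138.        ]]
0.18 tip [[-52.88892216   1.02276032 180.        ]]
0.185 tip [[-53.01200285   1.00539035 185.        ]]
0.19 tip [[-53.13508353   0.98802038 190.        ]]
0.195 tip [[-53.25816422   0.97065042 195.        ]]
1.75 [[255.50543019  79.77182909]] [(126, np.float64(-96.8), [[255.6, 145.6]]), (130, np.float64(-98.6), [[255.7, 148.4]]), (135, np.float64(-100.6), [[255.7, 151.5]]), (140, np.float64(-102.0), [[255.7, 154.3]])]
1.85 [[255.54128249  89.27284002]] [(126, np.float64(-99.2), [[255.7, 148.2]]), (130, np.float64(-101.0), [[255.7, 151.1]]), (135, np.float64(-102.9), [[255.7, 154.2]]), (140, np.float64(-104.3), [[255.7, 156.9]])]
1.95 [[255.57338247  98.25707204]] [(126, np.float64(-101.6), [[255.7, 150.9]]), (130, np.float64(-103.4), [[255.7, 153.7]]), (135, np.float64(-105.2), [[255.7, 156.8]]), (140, np.float64(-106.5), [[255.7, 159.5]])]
(254.0, 92.8) (254.8, 144.4)
```

```bash
python3 -m creep '[{"tx":0,"ty":0,"tz":0.114,"roll":0},{"tx":0,"ty":0,"tz":0.114,"roll":0},{"tx":0.1,"ty":0,"tz":0,"roll":0},{"tx":0.1,"ty":0,"tz":0,"roll":0},{"tx":0.054,"ty":0,"tz":0,"roll":0},{"tx":0.054,"ty":0,"tz":0,"roll":0},{"tx":0.032,"ty":0,"tz":-0.008,"roll":0},{"tx":0.032,"ty":0,"tz":-0.008,"roll":0},{"tx":0,"ty":0,"tz":0,"roll":0}]' | sed -n '1,2p;4p'; python3 -m creep '[{"tx":0.028,"ty":0,"tz":0,"roll":0},{"tx":0.028,"ty":0,"tz":0,"roll":0},{"tx":0,"ty":0,"tz":0,"roll":0}]' | sed -n '1,2p;4p'
python3 - <<'E'
from h import *
d=snap('wrist','w6');s=snap('scene','s6')
c=np.zeros((500,800,3),np.uint8);c[:375,:500]=cv2.resize(cv2.imread('pics/w6.png'),(500,375),interpolation=2);c[:300,500:]=cv2.resize(cv2.imread('pics/s6.png')[160:280,220:340],(300,300),interpolation=2)
cv2.imwrite('pics/c6.png',c)
E
```

```text
time_s: 9.7
tool_pos: [0.6083, 0.105, 0.1823]
ft_force: [-0.8, -0.6, -0.1]
time_s: 10.07
tool_pos: [0.6223, 0.1049, 0.182]
ft_force: [-0.5, 0.3, -0.2]
```

View pics/c6.png

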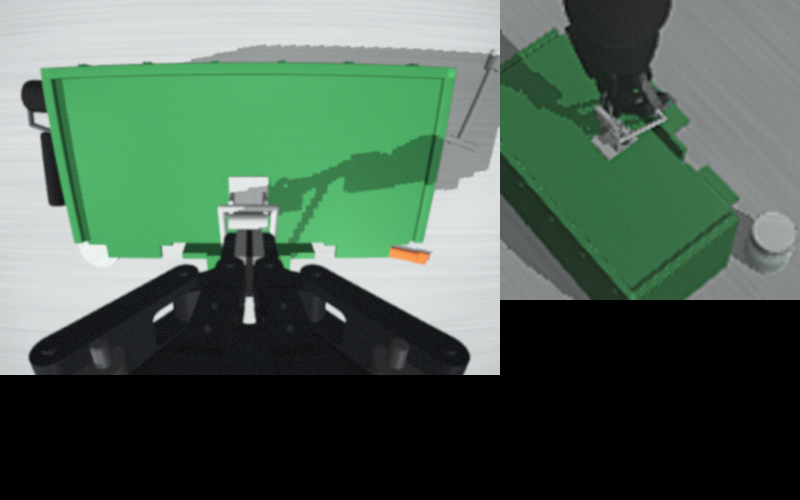

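```bash
python3 -m creep '[{"tx":0.026,"ty":0,"tz":0.01,"roll":0},{"tx":0.026,"ty":0,"tz":0.01,"roll":0},{"tx":0.034,"ty":0,"tz":0.024,"roll":0},{"tx":0,"ty":0,"tz":0,"roll":0}]' | sed -n '1,2p;4p'; python3 -m creep '[{"tx":0.026,"ty":0,"tz":0.028,"roll":0},{"tx":0.01,"ty":0,"tz":0.018,"roll":0},{"tx":0.01,"ty":0,"tz":0.018,"roll":0},{"tx":0,"ty":0,"tz":0,"roll":0}]' | sed -n '1,2p;4p'
```

```text
time_s: 10.68
tool_pos: [0.644, 0.1048, 0.1701]
ft_force: [-0.8, 0.1, 0.9]
time_s: 11.18
tool_pos: [0.6547, 0.1048, 0.1545]
ft_force: [-0.2, -0.5, -0.0]
```

```bash
python3 -m creep '[{"tx":0.008,"ty":0,"tz":0.018,"roll":0},{"tx":0.01,"ty":0,"tz":0.018,"roll":0},{"tx":0,"ty":0,"tz":0,"roll":0}]' | sed -n '1,2p;4p'; python3 -m creep '[{"tx":0.012,"ty":0,"tz":0.02,"roll":0},{"tx":0,"ty":0,"tz":0,"roll":0}]' | sed -n '1,2p;4p'
python3 - <<'E'
from h import *
d=snap('wrist','w7');s=snap('scene','s7')
c=np.zeros((500,800,3),np.uint8);c[:375,:500]=cv2.resize(cv2.imread('pics/w7.png'),(500,375),interpolation=2);c[:300,500:]=cv2.resize(cv2.imread('pics/s7.png')[160:280,220:340],(300,300),interpolation=2)
cv2.imwrite('pics/c7.png',c)
E
```

```text
time_s: 11.55
tool_pos: [0.6592, 0.1049, 0.1454]
ft_force: [-1.3, -0.5, -0.4]
time_s: 11.8
tool_pos: [0.6623, 0.1049, 0.1405]
ft_force: [0.3, -0.1, 0.1]
```

View pics/c7.png

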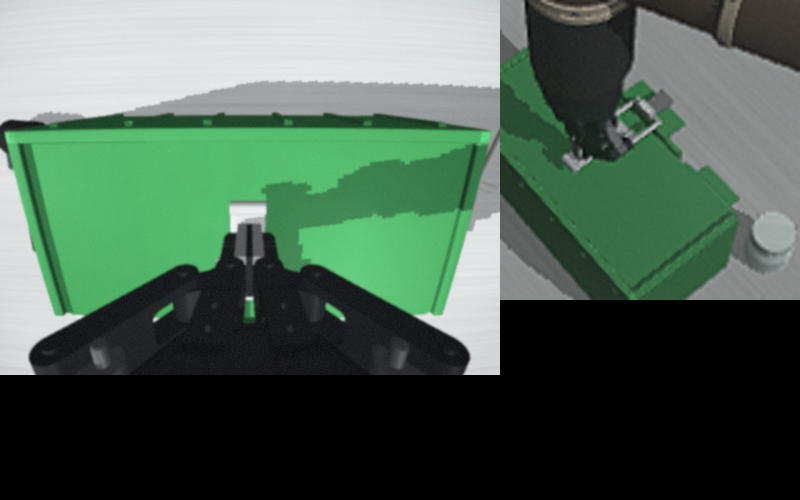

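Run:
```python
from h import *
d=load('w7');s=load('s7');o=np.load('o.npy');o[0]+=.004
for a in(0,.1,.2,.3,.5):
  P=W(o,[[-35+62*np.cos(a),10,136+62*np.sin(a)],[-35+62*np.cos(a),-10,136+62*np.sin(a)]])
  print(a,(proj(d,P)*500/512).round().tolist(),((proj(s,P)-[220,160])*2.5+[500,0]).round().tolist())
P=W(o,[[-20,12,120],[-20,-12,120]]);print('plate',(proj(d,P)*500/512).round().tolist(),((proj(s,P)-[220,160])*2.5+[500,0]).round().tolist())
```

```text
0 [[231.0, 204.0], [266.0, 204.0]] [[575.0, 171.0], [562.0, 157.0]]
0.1 [[231.0, 209.0], [267.0, 209.0]] [[575.0, 168.0], [562.0, 154.0]]
0.2 [[230.0, 215.0], [267.0, 215.0]] [[575.0, 165.0], [563.0, 151.0]]
0.3 [[229.0, 223.0], [268.0, 222.0]] [[576.0, 161.0], [564.0, 148.0]]
0.5 [[228.0, 242.0], [269.0, 242.0]] [[580.0, 153.0], [567.0, 140.0]]
plate [[232.0, 259.0], [267.0, 259.0]] [[611.0, 153.0], [596.0, 138.0]]
```

```bash
python3 -m creep '[{"tx":0.025,"ty":0,"tz":0.008,"roll":0},{"tx":0,"ty":0,"tz":0.008,"roll":0},{"tx":0,"ty":0,"tz":0,"roll":0}]' | sed -n '1,2p;4p';  python3 -m creep '[{"tx":0,"ty":0,"tz":0.008,"roll":0},{"tx":0,"ty":0,"tz":0,"roll":0}]' | sed -n '1,2p;4p'; python3 -m creep '[{"tx":0,"ty":0,"tz":0.006,"roll":0},{"tx":0,"ty":0,"tz":0,"roll":0}]' | sed -n '1,2p;4p'
```

```text
time_s: 12.28
tool_pos: [0.6685, 0.1048, 0.1367]
ft_force: [0.8, -0.3, 0.9]
time_s: 12.52
tool_pos: [0.6686, 0.1049, 0.1361]
ft_force: [-2.3, -0.4, 5.4]
time_s: 12.78
tool_pos: [0.6687, 0.1049, 0.1359]
ft_force: [-5.4, 0.4, 13.6]
```

```bash
python3 -m creep '[{"tx":0,"ty":0,"tz":-0.1,"roll":0},{"tx":0,"ty":0,"tz":-0.2,"roll":0},{"tx":0,"ty":0,"tz":-0.2,"roll":0},{"tx":-0.2,"ty":0,"tz":-0.1,"roll":0},{"tx":-0.2,"ty":0,"tz":0,"roll":0},{"tx":-0.2,"ty":0,"tz":0,"roll":0},{"tx":0,"ty":0,"tz":0,"roll":0},{"tx":0,"ty":0,"tz":0,"roll":0}]' | sed -n '1,2p;4p'
python3 - <<'E'
from h import *
d=snap('wrist','w8');s=snap('scene','s8')
c=np.zeros((500,800,3),np.uint8);c[:,:500]=cv2.resize(cv2.imread('pics/w8.png')[50:250,150:350],(500,500),interpolation=2);c[:300,500:]=cv2.resize(cv2.imread('pics/s8.png')[160:280,220:340],(300,300),interpolation=2)
cv2.imwrite('pics/c8.png',c)
E
```

```text
time_s: 13.78
tool_pos: [0.5187, 0.105, 0.2842]
ft_force: [0.2, 0.8, 0.8]
```

View pics/c8.png

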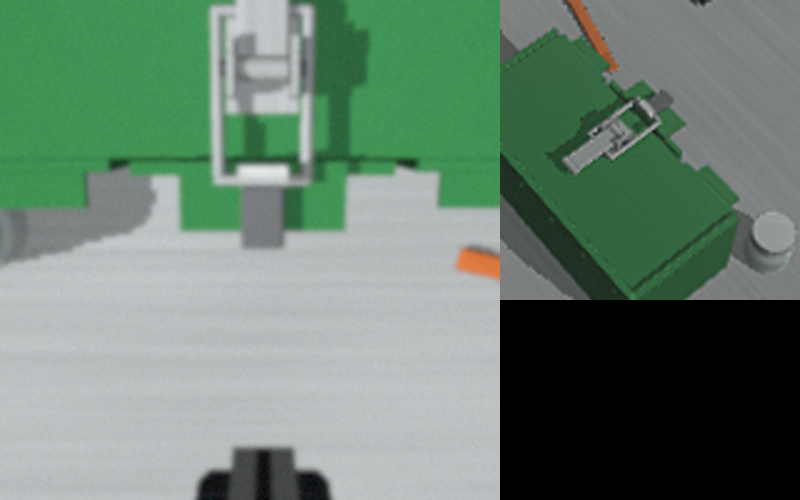

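Run:
```python
from h import *
o=np.load('o.npy');d=load('w8');w=lambda u,v:(150+u/2.5,50+v/2.5)
d5=load('w5');w5=lambda u,v:(150+u/2.5,60+v/2.5)
print('ledge',O(o,onz(d,w(262,229),.126)),'was',O(o,onz(d5,w5(262,232),.124)))
print('deck front edge',O(o,onz(d,w(262,160),.12)),'was',O(o,onz(d5,w5(300,130),.12)))
print('bar',O(o,onz(d,w(262,181),.13)),'lip front',O(o,onz(d,w(262,178),.138)))
s=load('s8');o[0]+=.004
for a in(0,.1,.2):
  P=W(o,[[-35+62*np.cos(a),0,138+62*np.sin(a)]]);print(a,((proj(s,P)-[220,160])*2.5+[500,0]).round().tolist())
im=cv2.imread('pics/w8.png');cv2.imwrite('pics/c9.png',np.hstack([cv2.resize(im[100:155,215:290],(450,330),interpolation=2),cv2.resize(cv2.imread('pics/s8.png')[190:240,235:295],(350,330),interpolation=2)]))
```

```text
ledge [[-96.25992176   1.03261974 126.        ]] was [[-103.65015831    0.79196552  124.        ]]
deck front edge [[-67.84514521   0.91622539 120.        ]] was [[-67.81566065 -12.86993944 120.        ]]
bar [[-75.86829104   0.93582236 130.        ]] lip front [[-74.1017514    0.91523356 138.        ]]
0 [[568.0, 163.0]]
0.1 [[569.0, 160.0]]
0.2 [[569.0, 157.0]]
```

View pics/c9.png

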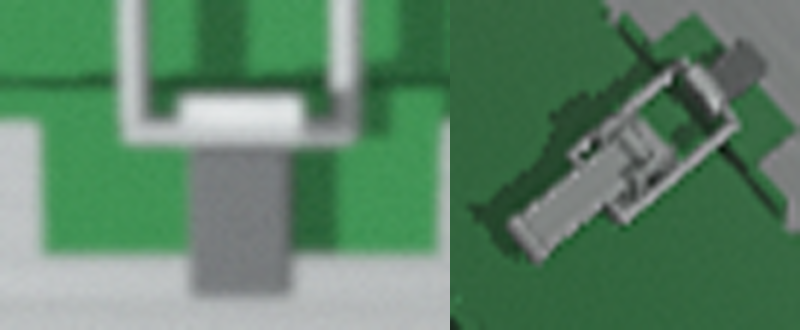

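```bash
python3 -c "
from cell import env
print(env.close_job())"
```

```text
the job is handed in; nothing more can be done
None
```

I pushed the bin up to its seal, hooked the loop over the keeper and pressed the lever down flat, then handed the job in at about 14 s; the hand-in gave no verdict, but the last pictures show the crossbar under the keeper's lip, the bin pulled home and the bystanders not visibly moved.

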